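# Press a rail rod home in the sprung length gauge

### The job

Check the length of the guide-rail rod: pick the long straight bare steel rod out of the parts bin, leaving the other parts in the bin, and lay it in the two saddles of the length gauge. Then push it lengthwise against the sprung plunger until its end is fully home on the stop block, and finish while still holding the rod in the gripper, pressed firmly against the stop (do not let go).

Things in the scene. Friction and masses are not known exactly. Their poses are not given: they have to be found in the camera images.
- rod: the target: straight bare bright steel rod, 12 mm thick, 160 mm long, 0.1 to 0.2 kg, lying flat in the bin. Origin: middle of its length, on its underside (axis of the rod 6 mm above). Its length lies along its own y axis; z is up. Both ends are alike. It does not roll.
- marker: black marker pen, 144 x 20 x 19 mm, lying in the bin along its own x axis; origin under its middle. Stays in the bin.
- hex_key: L-shaped steel hex key, 114 x 36 x 7 mm, lying flat in the bin with its long arm along its own y axis; origin under the middle of its outline. Stays in the bin.
- fitting: small brass and black air fitting, 50 mm long (along its own y axis), 17 mm thick, lying across the bin near its +x end; origin under its middle. Stays in the bin.
- bin: open grey plastic parts bin, fixed to the bench, 270 (its x) x 200 (its y) x 45 mm high, walls and floor 5 mm thick; origin: centre of its underside. The rod, the marker and the hex key lie side by side in it, roughly along its x axis, in any order, about 55 mm apart.
- gauge: rod length gauge fixed to the bench: aluminium base plate 250 (its x) x 70 (its y) x 10 mm; origin: centre of its underside, z up. Its +x axis is the pushing direction, towards plunger and stop block. Two steel saddles stand centred at x = -70 and x = +35 mm, with 85 mm free between them for the fingers. A small pointer post stands at x = -91, y = +22 mm, 46 mm high.
- stop_block: steel stop block, 36 (x) x 56 (y) x 54 mm, on the gauge's base plate at its +x end; origin: middle of the lower edge of its front face, which looks to the gauge's -x and lies at x = +75 mm in the gauge's frame; the block tops out 64 mm above the bench. Same axes as the gauge. The rod's end is home when it touches this face all round the plunger.
- plunger (a joint): sprung 8 mm steel pin out of the middle of the stop block's face, 42 mm above the bench, on the slots' centre line. Value in m: 0 = fully out, tip 15 mm in front of the face (at x = +60 mm in the gauge's frame); grows as it is pressed in along the gauge's +x; 0.015 = tip flush with the face. Spring force 3.5 N at 0, rising by 0.35 N per mm to 8.8 N when flush.
- gauge_seat (a point): the point on the slots' floor line (36 mm above the bench) where the rod's origin is when the rod is home: x = -5 mm, y = 0 in the gauge's frame. For laying the rod down free of the plunger, stay at least 20 mm back (-x) of it.
- saddle_front (a point): middle of the slot floor of the saddle nearer the plunger (x = +35 mm in the gauge's frame, 36 mm above the bench). Both saddles are alike: 20 mm long in x, 46 mm wide, slot along x, 17 mm wide, flat floor, straight walls to 44 mm above the bench, then flaring at 45 degrees to 37 mm wide at 54 mm height.
- saddle_rear (a point): the same point of the other saddle, at x = -70 mm in the gauge's frame.

How it is judged:
On the way:
1. the rod is lifted clear of the bin in the gripper (height (world z) of rod above 0.055 m and contact force between the fingers and rod above 1 N), for 0.1 s.
At the end, for the whole second after the job is handed in: The fingers hold the rod (over 2 N), at rest in both saddles (origin within 10 mm of the seat point, under 6 mm above it, within 0.12 rad of the gauge's axis), the plunger is pressed in at least 13.5 of 15 mm, and the rod's end bears on the stop block with over 1.5 N (value of joint plunger above 0.0135 m and contact force between rod and stop_block above 1.5 N and contact force between the fingers and rod above 2 N and distance between rod and gauge_seat below 0.01 m and z of rod in the frame of gauge_seat below 0.006 m and angle between the y axis of rod and the x axis of gauge, either way round below 0.12 rad and linear speed of rod below 0.02 m/s); the arm keeps its last pose, push and grip.
It fails at once if the marker, the hex key or the fitting leaves the bin (x of any of marker, hex_key, fitting in the frame of bin above 0.135 m or x of any of marker, hex_key, fitting in the frame of bin below -0.135 m or y of any of marker, hex_key, fitting in the frame of bin above 0.1 m or y of any of marker, hex_key, fitting in the frame of bin below -0.1 m).
It also fails if it takes over 64 s, if anything falls off the work surface, if the arm or the gripper's body presses on something with over 40 N, if the wrist force passes 120 N, or if a joint passes its speed limit or range.

### The arm

A 6-joint arm with a two-finger parallel gripper is mounted at the origin on a cart in front of the work surface, level with it; the furniture and walls round the work are solid. World frame = base frame: x ahead of the robot, y to its left, z up, the work surface at z = 0. Lengths are in m, angles in rad, forces in N, time in s.
With the tool pointing down it reaches from about 0.375 to 0.925 m from the base axis. Payload 5.7 kg.
Tool frame: the origin (TCP) lies midway between the tips of the shut fingers; the grasp point (between the pads) lies 19 mm behind it; z points along the fingers, y is the line along which they close (so a half turn about z gives the same grasp; the last joint's range is limited). The gripper opens to 88 mm and grips with 3 to 60 N. Pads are 20 mm wide; open, the fingers measure 115 mm over their backs; the gripper's body (75 mm by 178 mm) begins 61 mm behind the grasp point.
Start: joints at [1.028, 0.359, 1.51, -0, 1.272, -0.115], TCP at [0.249, 0.546, 0.223] pointing down, gripper open.
Joint ranges: [-2.97, 2.97], [-1.01, 2.36], [0.21, 2.38], [-0.96, 4.11], [0.2, 2.71], [-2.98, 2.98]. Speed limits (rad/s): [2.39, 2.39, 3.14, 3.14, 3.14, 3.14].

### API

Orientations are given as a unit quaternion [x, y, z, w].
In Python, from bench import move_ptp, servo_line, goto_joints, move_gripper, sleep, inverse_kinematics, capture, PlanningError, close_job, spot_in, silhouettes, current_clock, current_joint_pos, current_qvel, current_joint_torque, current_position, current_orientation, current_force, current_torque, current_finger_gap, current_grip_force gives the robot as it stands. Calls block until the motion is done:
- move_ptp(position, orientation): joint-space move of the TCP to a pose.
- servo_line(position, orientation=None, rate=0.15, contact_N=None): straight line of the TCP; orientation=None keeps the orientation; rate is the mean speed in m/s. With contact_N (N) it stops when the force on the tool has changed by that much, and returns True; else False.
- goto_joints(angles): joint-space move.
- move_gripper(opening): finger opening in m; the grip force is fixed at half the most; returns when the fingers have stopped.
- sleep(seconds).
- inverse_kinematics(position, orientation): joint angles nearest the present ones, or None.
- capture(name): name is "side" or "top" or "wrist"; returns a dict with "image" (420x560x3 uint8, blue, green, red), "range_z" (420x560 float32, m along the optical axis (not along the pixel's ray), 0 where there is no reading), "intrinsics" (3x3 intrinsics, pixels), "R" (3x3) and "t" (3): a world point X has camera coordinates R X + t. Camera axes: x right, y down, z forward; pixel columns grow to the right and rows downward; lengths in m; the calibration is good to about 2 mm. A picture is of the moment at which its call begins.
A pose or a line that the arm cannot do raises PlanningError and nothing moves.
- close_job(): hands the job in; it is judged then, once.
Trained networks look in the newest picture that a camera, given by its name, has taken for a name from the list of things; names that differ only in an ending like _2 or _b are one class to them, and where a whole thing is asked for, a point or a joint stands for the part that bears it (a point fixed in the world has none). Each returns a list of dicts, best first, with "conf" (0 to 1); they miss things now and then, are a little off and sometimes report something else, mostly with a low value. They report only what shows in the picture. A call takes as long as a camera call.
- spot_in(camera, query): "xy" ([column, row] in pixels, amid what is visible of it).
- silhouettes(camera, query): "region" (420x560 bool, what is visible of it) and "xy" ([column, row] in pixels, amid what is visible of it).
Readings, each from a call of its own:
- current_clock(): time.
- current_joint_pos(): joint angles.
- current_qvel(): joint speeds.
- current_joint_torque(): joint torques, N m.
- current_position(): TCP position.
- current_orientation(): TCP orientation.
- current_force(): force on the tool from outside, world axes, zero at the start.
- current_torque(): the same for the moment, N m.
- current_finger_gap(): finger opening in m.
- current_grip_force(): force on a finger pad.
Only numpy, scipy, OpenCV 4.12 (cv2) and the standard library are available. Lean on these libraries where they do the work, as an engineer would, in place of code of your own. Each camera call takes 0.05 s, during which the arm holds its last target. There are 200 camera calls.

## Working session

There is one attempt and no reset: what is moved stays moved. The work goes in short steps, each a Python script; the robot and the scene stay as the last script left them, time stands still between calls to the robot, and variables do not carry over. Pictures are saved under pics/ and viewed, at most 10 in all, crops included, and the job is handed in when it is done.

```bash
mkdir -p pics; ls
cat > h.py <<'E'
import numpy as np, cv2
from bench import *
def cloud(c):
    K=c["intrinsics"];z=c["range_z"];v,u=np.mgrid[0:z.shape[0],0:z.shape[1]]
    P=np.stack([(u-K[0,2])/K[0,0]*z,(v-K[1,2])/K[1,1]*z,z],-1)
    W=(P-c["t"])@c["R"]; W[z==0]=np.nan
    return W
def axis(pts):
    m=np.median(pts,0); d=np.linalg.svd((pts-pts.mean(0))[:,:2],full_matrices=False)[2][0]
    s=(pts-m)[:,:2]@d; a,b=np.percentile(s,[1,99]); 
    return m,d,a,b
E
cat > m1.py <<'E'
from h import *
for n in ["top","side"]:
    c=capture(n); cv2.imwrite(f"pics/{n}1.png",c["image"]); W=cloud(c)
    for q in ["rod","marker","hex_key","fitting","bin","gauge","stop_block","saddle_front"]:
        for s in silhouettes(n,q)[:2]:
            r=s["region"]; p=W[r]; p=p[~np.isnan(p[:,0])]
            if len(p)<5: print(n,q,s["conf"],s["xy"],"few",len(p)); continue
            m,d,a,b=axis(p)
            print(n,q,round(s["conf"],2),np.round(s["xy"]),len(p),"med",m.round(3),"dir",d.round(3),"ext",round(a,3),round(b,3),"z",np.percentile(p[:,2],[2,98]).round(3))
print(current_clock())
E
python3 m1.py
```

```text
pics
top rod 0.74 [352. 235.] 403 med [ 0.538 -0.067  0.016] dir [-0.997 -0.074] ext -0.08 0.076 z [0.011 0.021]
top rod 0.72 [163. 259.] 627 med [0.472 0.327 0.064] dir [-0.98   0.197] ext -0.027 0.028 z [0.013 0.069]
top marker 0.97 [381. 238.] 514 med [ 0.527 -0.118  0.022] dir [-0.997 -0.076] ext -0.063 0.073 z [0.014 0.027]
top hex_key 0.56 [413. 218.] 136 med [ 0.571 -0.191  0.013] dir [-0.977 -0.212] ext -0.033 0.075 z [0.008 0.017]
top fitting 0.69 [376. 173.] 150 med [ 0.67  -0.112  0.019] dir [ 0.23  -0.973] ext -0.021 0.026 z [0.006 0.025]
top fitting 0.19 [208. 273.] 3720 med [0.445 0.24  0.012] dir [0.279 0.96 ] ext -0.121 0.117 z [0.007 0.067]
top bin 0.71 [414. 224.] 230 med [ 0.556 -0.192  0.012] dir [-0.961 -0.277] ext -0.051 0.061 z [0.007 0.017]
top bin 0.64 [381. 220.] 10593 med [ 0.57  -0.132  0.006] dir [-0.993 -0.119] ext -0.128 0.136 z [0.002 0.047]
top gauge 0.68 [212. 271.] 3757 med [0.445 0.24  0.012] dir [-0.288 -0.958] ext -0.116 0.121 z [0.006 0.067]
top stop_block 0.88 [165. 257.] 628 med [0.472 0.327 0.064] dir [-0.957  0.291] ext -0.026 0.029 z [0.019
[... 210 characters left out ...]
t -0.026 0.022 z [0.004 0.025]
side rod 0.72 [247. 197.] 290 med [ 0.546 -0.065  0.015] dir [0.998 0.065] ext -0.086 0.072 z [0.004 0.019]
side marker 0.74 [232. 183.] 290 med [ 0.531 -0.115  0.02 ] dir [0.998 0.069] ext -0.076 0.064 z [0.011 0.025]
side bin 0.56 [219. 189.] 6170 med [ 0.575 -0.127  0.007] dir [0.982 0.191] ext -0.147 0.132 z [0.002 0.045]
side gauge 0.72 [366. 242.] 2877 med [0.458 0.268 0.011] dir [0.3   0.954] ext -0.148 0.096 z [0.    0.065]
side stop_block 0.85 [393. 254.] 669 med [0.483 0.335 0.061] dir [ 0.96  -0.281] ext -0.067 0.019 z [0.014 0.067]
side saddle_front 0.98 [366. 237.] 2855 med [0.458 0.268 0.011] dir [-0.306 -0.952] ext -0.096 0.15 z [0.    0.065]
0.9
```

View pics/top1.png

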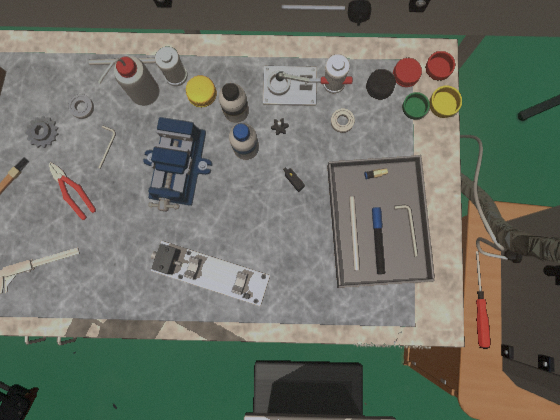

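The bin is at right. The rod is the leftmost part in it, around (354,233), with the marker at (379,240) and the hex key at (408,230). The gauge is lower left, with the stop block at (165,257) on its +y end and saddles at (192,266) and (241,282). The networks agree with this. Next I go above the rod for a close look.

```bash
cat >> h.py <<'E'
from scipy.spatial.transform import Rotation as Ro
def quat(ang,flip=1):
    "tool down, rod direction at ang; y of tool perpendicular"
    y=flip*np.array([-np.sin(ang),np.cos(ang),0]); z=np.array([0,0,-1.]); x=np.cross(y,z)
    return Ro.from_matrix(np.stack([x,y,z],1)).as_quat()
E
cat > m2.py <<'E'
from h import *
print(Ro.from_quat(current_orientation()).as_matrix().round(2))
for f in (1,-1):
    for p,a in (([.54,-.066,.15],.07),([.54,-.066,.006],.07),([.44,.21,.15],1.28),([.44,.21,.036],1.28)):
        q=inverse_kinematics(p,quat(a,f)); print(f,p,None if q is None else np.round(q,2))
E
python3 m2.py
```

```text
[[-0.91  0.41 -0.  ]
 [ 0.41  0.91 -0.  ]
 [-0.   -0.   -1.  ]]
1 [0.54, -0.066, 0.15] [-0.25  0.36  1.72 -0.    1.07 -1.89]
1 [0.54, -0.066, 0.006] [-0.25  0.57  1.83 -0.    0.75 -1.89]
1 [0.44, 0.21, 0.15] [ 0.3   0.28  1.84 -0.    1.02 -2.55]
1 [0.44, 0.21, 0.036] [ 0.3   0.46  1.94 -0.    0.74 -2.55]
-1 [0.54, -0.066, 0.15] [-0.25  0.36  1.72 -0.    1.07  1.25]
-1 [0.54, -0.066, 0.006] [-0.25  0.57  1.83 -0.    0.75  1.25]
-1 [0.44, 0.21, 0.15] [ 0.3   0.28  1.84 -0.    1.02  0.59]
-1 [0.44, 0.21, 0.036] [ 0.3   0.46  1.94 -0.    0.74  0.59]
```

```bash
cat > m3.py <<'E'
from h import *
c=capture("wrist"); cv2.imwrite("pics/w0.png",c["image"]); print((-c["R"].T@c["t"]).round(3),c["R"].round(2).tolist(),current_position())
E
python3 m3.py
```

```text
[0.184 0.576 0.385] [[0.41, 0.91, 0.0], [0.88, -0.4, 0.26], [0.24, -0.11, -0.96]] [0.24893102 0.54592619 0.22264825]
```

```bash
cat > m4.py <<'E'
from h import *
move_gripper(0.04)
for name,p,a in (("gauge",[.445,.235,.24],1.28),("rod",[.54,-.066,.17],.07)):
    move_ptp(p,quat(a,-1)); c=capture("wrist"); cv2.imwrite(f"pics/w_{name}.png",c["image"]); W=cloud(c); np.savez(f"w_{name}.npz",W=W,img=c["image"])
    for q in (["gauge","stop_block"] if name=="gauge" else ["rod","marker","bin"]):
        for s in silhouettes("wrist",q)[:2]:
            p_=W[s["region"]]; p_=p_[~np.isnan(p_[:,0])]
            if len(p_)<5: print(q,s["conf"],"few");continue
            m,d,e,b=axis(p_)
            print(q,round(s["conf"],2),np.round(s["xy"]),len(p_),"med",m.round(4),"dir",d.round(4),"ext",round(e,3),round(b,3),"z",np.percentile(p_[:,2],[2,98]).round(3))
print(current_clock())
cv2.imwrite("pics/both.png",np.hstack([cv2.resize(cv2.imread(f"pics/w_{n}.png"),(400,300)) for n in("gauge","rod")]))
E
python3 m4.py
```

```text
stop_block 0.77 [280.  97.] 2328 med [0.4713 0.3329 0.0641] dir [-0.9706  0.2406] ext -0.026 0.028 z [0.047 0.068]
rod 0.8 [281. 200.] 1800 med [ 0.5422 -0.0667  0.0162] dir [-0.9972 -0.0747] ext -0.073 0.082 z [0.012 0.018]
marker 0.96 [336. 193.] 1709 med [ 0.5528 -0.1162  0.0215] dir [-0.9973 -0.074 ] ext -0.04 0.054 z [0.014 0.025]
marker 0.34 [349.  62.] 1080 med [ 0.6695 -0.1132  0.0185] dir [-0.2393  0.9709] ext -0.026 0.023 z [0.005 0.021]
bin 0.73 [346. 144.] 53165 med [ 0.6048 -0.1217  0.0055] dir [-0.9985  0.0542] ext -0.098 0.18 z [0.004 0.045]
4.775
```

View pics/both.png

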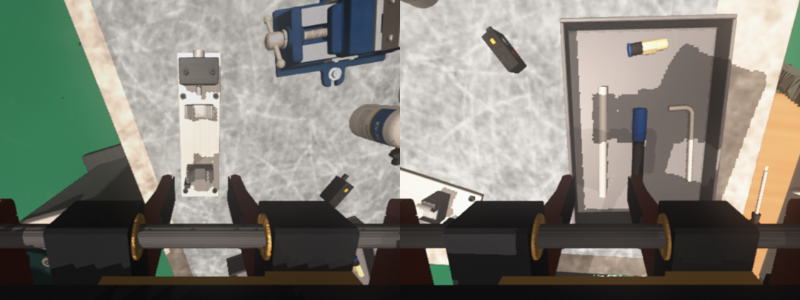

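Wrist views: the gauge has its stop block at the top, about (200,70), with saddles at (200,112) and (202,178). In the bin, the rod is at (603,140), clear of the marker and the wall, and all three cameras agree on it. Next I fit the gauge frame and grasp.

```bash
cat > fit.py <<'E'
from h import *
W=np.load("w_gauge.npz")["W"].reshape(-1,3); W=W[~np.isnan(W[:,0])]
g=np.array([.445,.24]); a=1.28; c0=np.array([.4713,.3329])
def loc(P,o,a): 
    d=P[:,:2]-o; return np.stack([d@[np.cos(a),np.sin(a)],d@[-np.sin(a),np.cos(a)],P[:,2]],1)
L=loc(W,g,a); near=(abs(L[:,0])<.17)&(abs(L[:,1])<.05)
def rect(sel,n):
    (cx,cy),(w,h),an=cv2.minAreaRect((W[sel,:2]*1000).astype(np.float32)); print(n,sel.sum(),round(cx,1),round(cy,1),round(w,1),round(h,1),round(an,2))
z=W[:,2]
rect(near&(z>.0075)&(z<.013),"plate"); rect(near&(z>.061)&(z<.066),"block top")
for n,lo,hi in(("front",0,.065),("rear",-.11,-.04)):
    s=near&(z>.03)&(z<.058)&(L[:,0]>lo)&(L[:,0]<hi); rect(s,n)
    f=s&(z>.034)&(z<.038); print(" floor med",np.median(W[f],0).round(4),f.sum())
    rect(s&(z>.0515)&(z<.056),n+" top")
E
python3 fit.py
cat > m5.py <<'E'
from h import *
q=quat(.0748,-1); move_gripper(.03)
servo_line([.5377,-.067,.05],q)
print(servo_line([.5377,-.067,.007],q,rate=.05,contact_N=8),current_position(),current_force())
move_gripper(0); print(current_finger_gap(),current_grip_force())
servo_line([.5377,-.067,.17],q,rate=.12)
print(current_finger_gap(),current_grip_force(),current_clock())
E
python3 m5.py
```

```text
plate 6998 444.6 242.4 249.1 70.0 73.81
block top 1970 470.4 331.2 36.0 56.0 73.47
front 805 456.5 284.4 37.8 45.4 73.79
 floor med [0.4544 0.2758 0.0361] 272
front top 167 454.0 275.6 19.2 42.2 73.51
rear 818 420.6 168.0 36.6 49.3 74.07
 floor med [0.4237 0.1754 0.036 ] 279
rear top 131 424.6 175.3 19.7 42.0 73.82
False [ 0.53794203 -0.0670538   0.00716981] [-0.1165217   0.47877996 -0.36452888]
0.011352304892387722 30.00013679265976
0.011488875642654706 29.99957799911499 9.0667
```

```bash
cat >> h.py <<'E'
GA=1.2854; GO=np.array([.4446,.2424]); GU=np.array([np.cos(GA),np.sin(GA)])
def G(x,z,y=0): 
    p=GO+x*GU+y*np.array([-GU[1],GU[0]]); return [p[0],p[1],z]
GQ=quat(GA,-1)
E
cat > m6.py <<'E'
from h import *
move_ptp(G(-.033,.17),GQ); servo_line(G(-.033,.085),GQ)
for n in("wrist","side"):
    c=capture(n); cv2.imwrite(f"pics/{n}6.png",c["image"]); W=cloud(c)
    for s in silhouettes(n,"rod")[:2]:
        p=W[s["region"]]; p=p[~np.isnan(p[:,0])]
        if len(p)<5: continue
        m,d,a,b=axis(p); e=p[:,:2]-GO
        x=e@GU; y=e@[-GU[1],GU[0]]
        print(n,round(s["conf"],2),len(p),m.round(3),"ang",round(np.arctan2(*(d*np.sign(d[1]))[::-1]),3),"gx",np.percentile(x,[1,99]).round(4),"gy",np.percentile(y,[2,50,98]).round(4),"z",np.percentile(p[:,2],[2,50,98]).round(4),"tilt",np.polyfit(x,p[:,2],1).round(3))
print(current_finger_gap(),current_grip_force(),current_force(),current_clock())
cv2.imwrite("pics/both6.png",np.hstack([cv2.resize(cv2.imread(f"pics/{n}6.png"),(400,300)) for n in("wrist","side")]))
E
python3 m6.py
```

```text
wrist 0.7 5454 [0.444 0.234 0.094] ang 1.285 gx [-0.1045  0.0453] gy [-0.007  -0.0012  0.0043] z [0.0901 0.0943 0.0961] tilt [0.011 0.094]
side 0.71 141 [0.452 0.249 0.094] ang 0.9 gx [-0.0606  0.0463] gy [-0.009  -0.0047  0.0662] z [-0.0001  0.0941  0.0977] tilt [0.43  0.086]
0.011785753225417325 29.999519884586334 [ 0.25314395  0.54979959 -1.14778267] 11.1167
```

View pics/both6.png

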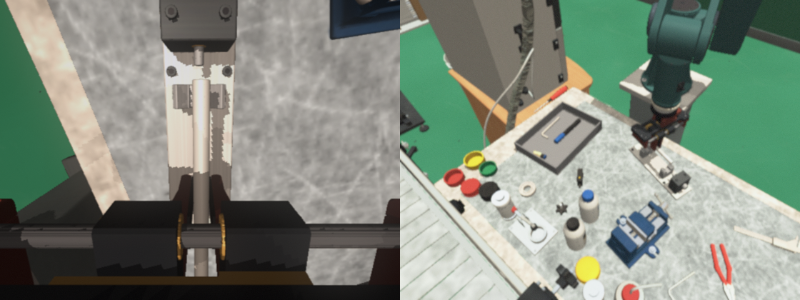

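The rod is held level and in line with the gauge. Its tip is at gauge x ≈ +45 mm, clear of the plunger, with about 1 mm of side offset. I lower it now.

```bash
cat > m7.py <<'E'
from h import *
servo_line(G(-.033,.06,.001),GQ,rate=.08); f0=current_force()
hit=servo_line(G(-.033,.036,.001),GQ,rate=.02,contact_N=5)
print(hit,current_position(),(np.array(current_force())-f0).round(2),np.array(current_torque()).round(2),current_grip_force(),current_clock())
c=capture("wrist"); cv2.imwrite("pics/w7.png",c["image"][:300]); W=cloud(c)
for s in silhouettes("wrist","rod")[:1]:
    p=W[s["region"]]; p=p[~np.isnan(p[:,0])]; e=p[:,:2]-GO; x=e@GU; y=e@[-GU[1],GU[0]]
    print(len(p),"gx",np.percentile(x,[1,99]).round(4),"gy",np.median(y).round(4),"z",np.percentile(p[:,2],[2,50,98]).round(4),np.polyfit(x,p[:,2],1).round(3))
E
python3 m7.py
```

```text
True [0.43420642 0.21096418 0.03823182] [ 0.27 -0.07  6.66] [-0.04  0.13  0.04] 30.00083863735199 12.575
5474 gx [-0.1042  0.0453] gy 0.0006 z [0.0434 0.0472 0.049 ] [-0.     0.047]
```

View pics/w7.png

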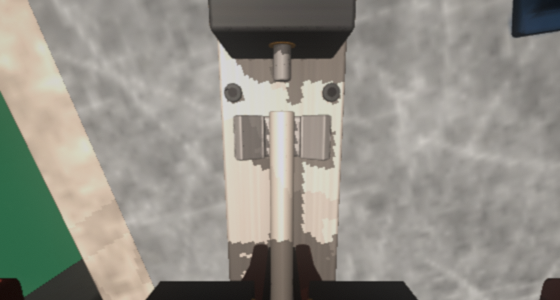

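The rod is lying in the front saddle slot at (281,135), in line with the plunger pin at (282,60), and its top is at 47–48 mm, so it is seated. I push next.

```bash
cat > m8.py <<'E'
from h import *
f0=np.array(current_force()); z=.0385
def st(t):
    p=current_position(); f=np.array(current_force()); print(t,"gx",((p[:2]-GO)@GU*1000).round(2),"z",round(p[2],4),"f along",(f[:2]@GU).round(2),"fz",f[2].round(2),"grip",round(current_grip_force(),1),round(current_clock(),2))
servo_line(G(-.033,z,.001),GQ,rate=.02); st("start")
for x in(-.02,-.012): servo_line(G(x,z,.001),GQ,rate=.03); st("mid")
print(servo_line(G(.004,z,.001),GQ,rate=.008,contact_N=11)); st("end"); sleep(.5); st("rest")
c=capture("wrist"); cv2.imwrite("pics/w8.png",c["image"][:300]); W=cloud(c)
for s in silhouettes("wrist","rod")[:1]:
    p=W[s["region"]]; p=p[~np.isnan(p[:,0])]; e=p[:,:2]-GO; x=e@GU; y=e@[-GU[1],GU[0]]
    print(len(p),"gx",np.percentile(x,[1,99]).round(4),"gy",np.median(y).round(4),"z",np.percentile(p[:,2],[2,50,98]).round(4))
E
python3 m8.py
```

```text
start gx -33.06 z 0.0383 f along 0.32 fz -1.36 grip 30.0 12.93
mid gx -19.93 z 0.0384 f along -0.29 fz -0.94 grip 30.0 13.51
mid gx -12.61 z 0.0383 f along -5.67 fz -0.97 grip 30.0 13.93
True
end gx -5.74 z 0.0382 f along -6.66 fz 6.44 grip 30.0 15.14
rest gx -6.1 z 0.0382 f along -5.7 fz 5.79 grip 30.0 15.64
5473 gx [-0.078   0.0723] gy 0.0009 z [0.0433 0.0473 0.0491]
```

View pics/w8.png

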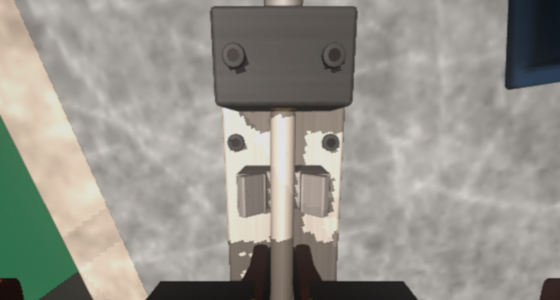

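The rod tip is about 2 mm short of the block face, held to it by the plunger, with no slip so far. I continue in small steps while watching the force.

```bash
cat > m9.py <<'E'
from h import *
from m8h import st
z=.0388
for x in np.arange(-.0055,.0045,.001):
    servo_line(G(x,z,.001),GQ,rate=.008); sleep(.15); f=st(round(x*1000,1))
    if f<-16: break
E
cat > m8h.py <<'E'
from h import *
def st(t):
    p=current_position(); f=np.array(current_force()); l=f[:2]@GU; print(t,"gx",((p[:2]-GO)@GU*1000).round(2),"gy",((p[:2]-GO)@[-GU[1],GU[0]]*1000).round(2),"z",round(p[2],4),"along",l.round(2),"lat",(f[:2]@[-GU[1],GU[0]]).round(2),"fz",f[2].round(2),"T",np.round(current_torque(),2),round(current_clock(),2)); return l
E
python3 m9.py
```

```text
-5.5 gx -6.9 gy 1.62 z 0.0385 along -7.63 lat -1.83 fz -0.19 T [-1.45  0.19 -0.16] 16.32
-4.5 gx -5.97 gy 1.65 z 0.0384 along -7.97 lat -1.55 fz -0.68 T [-1.57  0.15 -0.07] 16.74
-3.5 gx -5.03 gy 1.64 z 0.0385 along -8.43 lat -1.4 fz -0.59 T [-1.59  0.17 -0.15] 17.17
-2.5 gx -4.86 gy 1.84 z 0.0383 along -13.29 lat -3.12 fz -0.06 T [-2.08  0.13 -0.23] 17.59
-1.5 gx -4.8 gy 2.05 z 0.0383 along -15.01 lat -3.3 fz 0.48 T [-2.68  0.16 -0.29] 18.02
-0.5 gx -4.75 gy 2.06 z 0.0383 along -18.71 lat -5.22 fz 3.94 T [-3.37  0.14 -0.24] 18.44
```

```bash
cat > m10.py <<'E'
from m8h import *
sleep(1.0); st("hold")
c=capture("wrist"); cv2.imwrite("pics/w10.png",c["image"][:300]); W=cloud(c)
for s in silhouettes("wrist","rod")[:1]:
    p=W[s["region"]]; p=p[~np.isnan(p[:,0])]; e=p[:,:2]-GO; x=e@GU; y=e@[-GU[1],GU[0]]
    print(len(p),"gx",np.percentile(x,[1,99]).round(4),"gy",np.median(y).round(4),"z",np.percentile(p[:,2],[2,50,98]).round(4),np.polyfit(x,p[:,2],1).round(3),np.polyfit(x,y,1).round(3))
print(current_grip_force(),np.abs(current_qvel()).max())
E
python3 m10.py
```

```text
hold gx -4.75 gy 2.08 z 0.0383 along -19.13 lat -4.28 fz 3.73 T [-3.39  0.11 -0.34] 19.44
5279 gx [-0.0766  0.0728] gy 0.0013 z [0.0437 0.0473 0.049 ] [0.002 0.047] [-0.011  0.002]
30.068365037441254 0.0007240666020774029
```

View pics/w10.png

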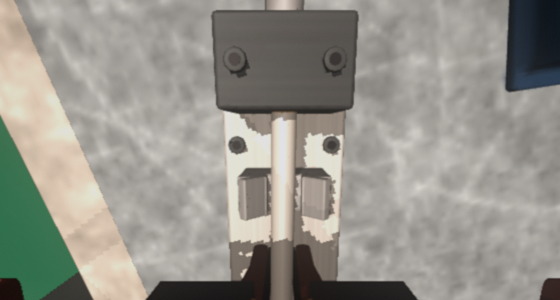

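The rod end is at the block face. Force along the axis rose steeply from 8.4 N to a steady 19 N, which is about 10 N above the spring, and the arm is at rest with the rod level in the slot. I hand in.

```bash
python3 -c "
from bench import *
print(close_job())"
```

```text
the job is handed in; nothing more can be done
None
```

The rod is in both saddles, still gripped and pressed on the stop block with about 19 N in total, at rest; the job is handed in at about 19.5 s, though the judge's verdict was not shown.

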